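Shut the dust cabinet's door and hold its sprung lid just below balance

TASK

The spring strut of the blue lid on the small grey dust cabinet is to be adjusted. Push the cabinet's front door fully shut so that it snaps home on its catch and, with the lid still shut until then, lift the lid by its red lever a few degrees past its balance point (the red pin on the arc, 46 degrees open) without letting it fly open; then ease it back and finish still holding it steady some ten degrees below balance, at the green band, where it would fall shut if let go, and do not let go. Leave the other things on the benches alone.

Things in the scene. Friction and masses are not known exactly. Their poses are not given: they have to be found in the camera images.
- cabinet: Small grey dust cabinet with blue lid, fixed on the right-hand bench: 170 mm deep (x), 240 wide (y), 115 high, lid 12 mm more. Origin: centre of its underside. Its x runs from front to back, y to the left seen from the front, z up; the front, with door and lever, faces roughly to the robot. Arc on its left side: red pin = the lid's balance point, green band = just below.
- door (a joint): Angle of the blue front door, rad: 0 = seated on its catch, grows as it swings out towards the robot (to 1.3). Starts at 0.35 to 0.70 and stays where it is left. Pushed shut it meets a sprung roller at about 0.12 and takes about 4 N at the knob to pass it and snap home to 0, against a firm stop.
- door_knob (a point): Centre of the front face of the door's round black knob, 28 mm across, its face 30 mm in front of the panel, 72 mm above the bench, 122 mm from the hinge line, 20 mm from the free (right) edge. Its -x is the door's outward normal, z up, y towards the hinge. Door panel: 142 mm wide, 22 to 97 mm above the bench. Pushing the knob face along +x, round the hinge, shuts the door.
- door_hinge (a point): Point on the door's upright hinge line (left-hand edge of the door), 72 mm above the bench. In the cabinet's frame: x -91 mm, y +40 mm.
- lid (a joint): Opening angle of the lid, rad: 0 = shut (start), grows as its front edge rises; stop at 1.40. A spring strut acts over centre; balance point 0.80 (46 degrees). Below it the lid pulls shut, above it it swings open by itself. At the lever it takes about 4 N when shut, falling steadily to 0 at balance (1 N ten degrees below), then pulls the other way, about 1.6 N at 1.15.
- lid_lever (a point): Centre of the red grip of the lever that sticks out in front of the lid: 50 mm long (its x), 15 thick (its y, along the hinge), 26 high; 125 mm above the bench with the lid shut, nothing under it. Pinch it from above across the 15 mm; it turns with the lid, pivoting between the pads. With the lid shut it lies 226 mm in front of and 10 mm above the hinge line, 50 mm left of the middle.
- lid_hinge (a point): Point on the lid's hinge line beside the lever: the lever moves round it in an upright plane. The hinge line runs along the cabinet's y, at x +85 mm, z 115 mm in the cabinet's frame.
- camellia_oil: Bystander: small yellow oil bottle with red cap, 41 mm wide, 118 mm tall, right of the cabinet on the grey carpet. Origin: centre of its underside.
- eraser: Bystander: white eraser, 22x42x12 mm, on the wood in front of the cabinet. Origin: centre of its underside.
- slip_stone: Bystander: dark grey slip stone, 30x100x12 mm, on the wood in front of the cabinet. Origin: centre of its underside.
- cork_block: Bystander: brown cork sanding block, 62x105x34 mm, on the left-hand bench. Origin: centre of its underside.
- offcut_b: Bystander: limewood block, 50x62x45 mm, on the left-hand bench. Origin: centre of its underside.

How it is judged:
By the outcome, as a careful person would: the job done as asked, in the order asked, and still so for the second after the job is handed in, while the arm keeps its last pose, push and grip.
It also fails if it takes over 54 s, if anything falls off the work surface, if the arm or the gripper's body presses on something with over 40 N, if the wrist force passes 120 N, or if a joint passes its speed limit or range.

ROBOT

A 6-joint arm with a two-finger parallel gripper is mounted at the origin on a cart in front of the work surface, level with it; the furniture and walls round the work are solid. World frame = base frame: x ahead of the robot, y to its left, z up, the work surface at z = 0. Lengths are in m, angles in degrees, forces in N, time in s.
With the tool pointing down it reaches from about 0.3 to 0.75 m from the base axis. Payload 8.5 kg.
Tool frame: the origin (TCP) lies midway between the tips of the shut fingers; the grasp point (between the pads) lies 19 mm behind it (env.hold_point_z is the distance from the TCP to the grasp point, in m); z points along the fingers, y is the line along which they close (so a half turn about z gives the same grasp; the last joint's range is limited). The gripper opens to 85 mm and grips with 20 to 120 N. Pads are 22 mm wide; open, the fingers measure 114 mm over their backs; the gripper's body (76 mm by 85 mm) begins 54 mm behind the grasp point. The pads swing forward as they close: fully open they stand 13 mm farther back than shut.
Start: joints at [52.237, 21.807, 74.336, -0, 83.858, -12.336], TCP at [0.236, 0.497, 0.231] pointing down, gripper open.
Joint ranges: [-178.18, 178.18], [-50.72, 133.34], [12.68, 142.11], [-81.47, 261.47], [9.98, 163.14], [-165.26, 165.26]. Speed limits (degrees/s): [136.94, 136.94, 180, 180, 180, 180].

INTERFACE

Orientations are given as a 3x3 rotation matrix whose columns are the frame's x, y, z axes.
In Python, from rig import observe, get_image, camera_info, env gives the robot as it stands.
- The arm moves only by the tool drive_tool, never from a script. Its arguments are lists of equal length, an entry for each row: "offset": the shift along the tool's x, y, z in units of 40 mm (1.0 is 40 mm), a list of three; "turn": the turn, a rotation vector about the tool's x, y, z in units of 6 degrees (1.0 is 6 degrees), a list of three; "hand": the opening, from 0 (shut) to 1 (fully open). A call has exactly 10 rows; each row shifts and turns the commanded pose from where the row before left it, along the tool's axes as they then stand; what a row does not reach is not made up. A row lasts 1/8 s, in which the tool goes at most 62.5 mm and 10.7 degrees, less where a joint would pass 70% of its speed; a pose out of reach is approached as far as the arm can. A call is refused whole if a number of a shift passes 1 or a number of a turn 1, either way. A call with a gripper value outside its range is refused whole. The fingers move at their own pace and stop on an object; "newtons" is the grip in N (left out, the last holds). Time passes only in rows, so rows that do not move let the fingers close, or fill a call up. It gives the time, the measured TCP pose, the force, the opening and the grip force at its end, in the units of the state.
- observe(): the state, without advancing time (a new reading comes with each control period).
- get_image(name): name is "side" or "top"; returns the picture (420x560x3 uint8, blue, green, red); there is no depth.
- camera_info(name): a dict with "fx", "fy", "cx", "cy" (pixels), "world_to_cam" (4x4, takes a point from world to camera coordinates). Camera axes: x right, y down, z forward; pixel columns grow to the right and rows downward; lengths in m; the calibration is good to about 2 mm. A picture is of the moment at which its call begins. camera_info takes no time and is no camera call.
- env.close_job(): hands the job in; it is judged then, once.
The state is a dict: "time_s": time; "q": joint angles; "qvel": joint speeds; "joint_efforts": joint torques, N m; "position": TCP position; "tool_rot": TCP orientation; "ft_force": force on the tool from outside, world axes, zero at the start; "wrist_torque": the same for the moment, N m; "grip_width": finger opening in m; "gripper_force": force on a finger pad.
Only numpy, scipy, OpenCV 4.12 (cv2) and the standard library are available. Lean on these libraries where they do the work, as an engineer would, in place of code of your own. Each camera call takes 0.05 s, during which the arm holds its last target. There are 200 camera calls.

## Working session

There is one attempt and no reset: what is moved stays moved. The work goes in short steps, Python scripts to look and compute and a tool call to move; the robot and the scene stay as the last step left them, time stands still between calls to the robot, and variables do not carry over. Pictures are saved under pics/ and viewed, at most 13 in all, crops included, and the job is handed in when it is done.

Besides the shell and the picture viewer there is one more tool, called after ">>>" by a JSON object that holds its "op" and its "data". drive_tool: Moves the arm, as the interface text tells. Its arguments: {"type":"object","properties":{"offset":{"type":"array"},"turn":{"type":"array"},"hand":{"type":"array"},"newtons":{"type":"number"}},"required":["offset","turn","hand"]}

```bash
mkdir -p pics; python3 - <<'E'
from rig import *
import cv2
for n in("side","top"):
    cv2.imwrite(f"pics/{n}0.png",get_image(n)); c=camera_info(n); print(n,c["fx"],c["fy"],c["cx"],c["cy"]); print(c["world_to_cam"])
s=observe();print(s["time_s"],s["position"],s["tool_rot"],env.hold_point_z)
E
```

```text
side 422.47824872632265 422.47824872632265 281.0999618324789 213.52712388636414
[[ 0.97758457 -0.21053719  0.00157922 -0.54118212]
 [-0.11490527 -0.53979327 -0.83391846  0.12060505]
 [ 0.1764233   0.81504436 -0.55188541  1.30844535]
 [ 0.          0.          0.          1.        ]]
top 394.2579675573141 394.2579675573141 279.9959522941315 210.58362624542286
[[-0.01243952 -0.99971735 -0.02026021 -0.05648576]
 [-0.98834563  0.01536728 -0.15144885  0.55013528]
 [ 0.15171739  0.01814014 -0.98825744  1.15067988]
 [ 0.          0.          0.          1.        ]]
0.1 [0.23600749 0.49649651 0.23078814] [[-9.03127930e-01  4.29370921e-01 -7.44671413e-04]
 [ 4.29371504e-01  9.03127375e-01 -1.02766419e-03]
 [ 2.31284019e-04 -1.24785292e-03 -9.99999195e-01]] 0.0187
```

View pics/side0.png

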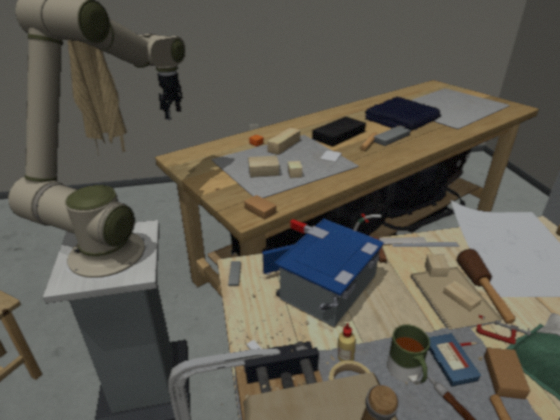

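View pics/top0.png

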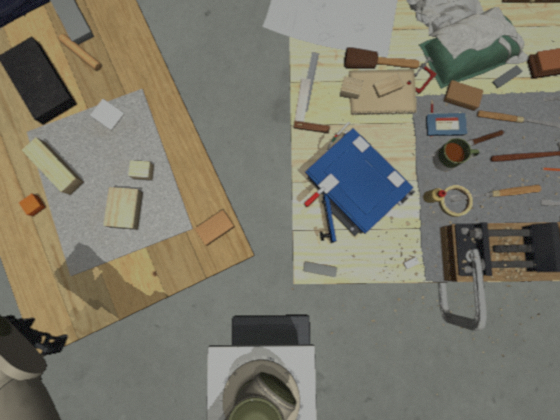

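```bash
python3 - <<'E'
import cv2
a=cv2.imread("pics/top0.png")[120:290,270:430]; b=cv2.imread("pics/side0.png")[200:330,220:400]
a=cv2.resize(a,(560,595),interpolation=cv2.INTER_CUBIC)
cv2.imwrite("pics/ta.png",a); cv2.imwrite("pics/sa.png",cv2.resize(b,None,fx=4.4,fy=4.4,interpolation=cv2.INTER_CUBIC))
E
```

```text
(no output)
```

View pics/ta.png

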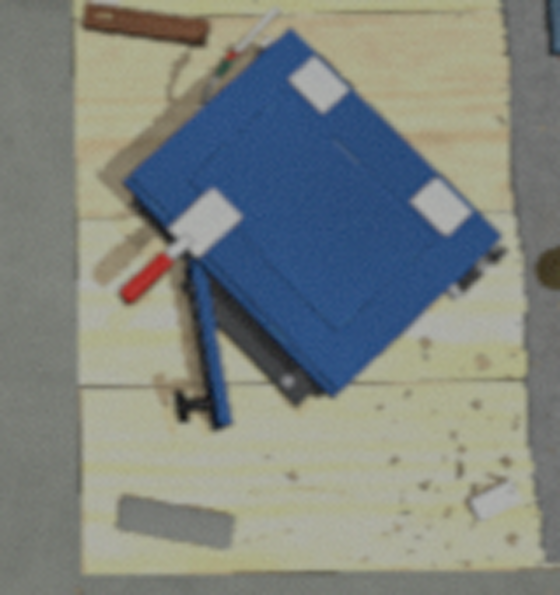

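View pics/sa.png

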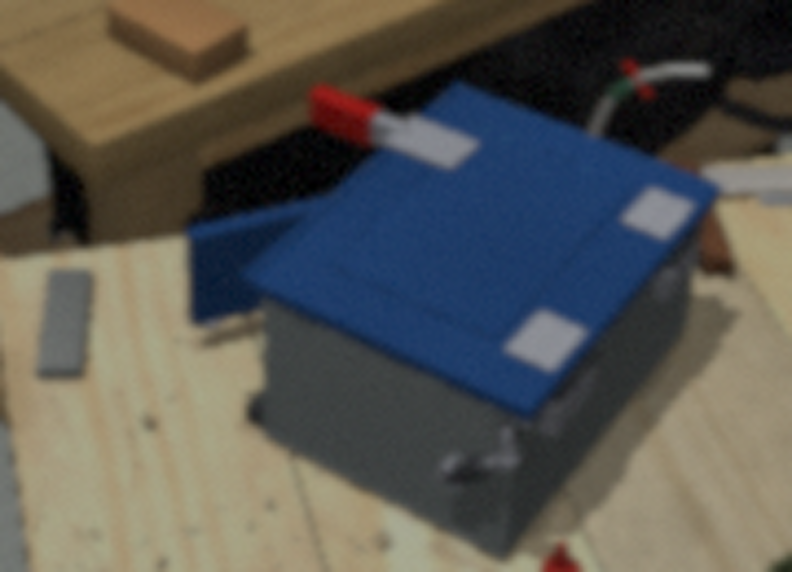

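```bash
cat > h.py <<'E'
import numpy as np
from rig import *
def px(n,u,v,z):
    c=camera_info(n);T=np.array(c["world_to_cam"]);R,t=T[:3,:3],T[:3,3]
    o=-R.T@t; d=R.T@np.array([(u-c["cx"])/c["fx"],(v-c["cy"])/c["fy"],1]); return o+d*(z-o[2])/d[2]
def proj(n,p):
    c=camera_info(n);T=np.array(c["world_to_cam"]);q=T[:3,:3]@p+T[:3,3];return np.round([c["fx"]*q[0]/q[2]+c["cx"],c["fy"]*q[1]/q[2]+c["cy"]],1)
E
python3 - <<'E'
from h import *
np.set_printoptions(precision=4,suppress=True)
t=lambda u,v,z:px("top",270+u/3.5+.0,120+v/3.5,z)
s=lambda u,v,z:px("side",220+u/4.4,200+v/4.4,z)
P={"BL":t(290,30,.127),"FL":t(127,182,.127),"FR":t(333,395,.127),"BR":t(500,237,.127),"lev":t(147,277,.138),"levtip":t(127,297,.138),"knob":t(179,407,.072),"doorfree":t(222,427,.097),"slip":t(175,522,.012),"slipL":t(118,510,.012),"slipR":t(234,535,.012)}
for k,v in P.items():print(k,v)
print("side FR,BR,BL,FL",s(247,275,.127),s(533,415,.127),s(718,185,.127),s(460,85,.127))
c=(P["BL"]+P["FL"]+P["FR"]+P["BR"])/4
ax=P["BL"]-P["FL"]+P["BR"]-P["FR"];ay=P["BL"]-P["BR"]+P["FL"]-P["FR"]
print(c,np.degrees(np.arctan2(ax[1],ax[0])),np.degrees(np.arctan2(ay[1],ay[0]))-90,np.linalg.norm(ax)/2,np.linalg.norm(ay)/2)
E
```

```text
BL [ 0.7722 -0.2789  0.127 ]
FL [ 0.6459 -0.1419  0.127 ]
FR [ 0.4701 -0.3006  0.127 ]
BR [ 0.5953 -0.4398  0.127 ]
lev [ 0.5653 -0.1554  0.138 ]
levtip [ 0.5494 -0.1392  0.138 ]
knob [ 0.4671 -0.1835  0.072 ]
doorfree [ 0.4482 -0.2157  0.097 ]
slip [ 0.3728 -0.1824  0.012 ]
slipL [ 0.3837 -0.1334  0.012 ]
slipR [ 0.3611 -0.2328  0.012 ]
side FR,BR,BL,FL [ 0.4749 -0.3045  0.127 ] [ 0.5994 -0.4474  0.127 ] [ 0.7761 -0.2813  0.127 ] [ 0.6527 -0.1431  0.127 ]
[ 0.6209 -0.2903  0.127 ] -47.68819452653944 -47.80965505658248 0.18678233429819738 0.23798446630138503
```

```bash
cat >> h.py <<'E'
from scipy.spatial.transform import Rotation as Ro, Slerp
YAW=-47.9; O=np.array([.6255,-.296,0])
C=Ro.from_euler('z',YAW,degrees=True).as_matrix()   # cabinet axes
def cw(x,y,z): return O+C@np.array([x,y,z])
def tool(tilt,yaw=0):  # tool x=-ex,y=ey,z down, tilted forward (fingers to +ex)
    return C@np.array([[-1,0,0],[0,1,0],[0,0,-1.]])@Ro.from_euler('zy',[-yaw,-tilt],degrees=True).as_matrix()
def plan(targets,start=None):
    """targets: list of (pos,R,rows)"""
    s=observe(); p,R=start or (np.array(s["position"]),np.array(s["tool_rot"]))
    off=[];tu=[]
    for q,S,n in targets:
        sl=Slerp([0,1],Ro.from_matrix([R,S])); 
        for i in range(n):
            A=sl(i/n).as_matrix();B=sl((i+1)/n).as_matrix()
            off.append(np.round(A.T@(q-p)/n/.04,2).tolist());tu.append(np.round(Ro.from_matrix(A.T@B).as_rotvec(degrees=True)/6,2).tolist())
        p,R=q,S
    for i in range(0,len(off),10): print('offset',off[i:i+10],'\nturn',tu[i:i+10])
    print("max",np.abs(off).max(),np.abs(tu).max())
def st():
    s=observe();p=np.array(s["position"]);print(s["time_s"],"cab",np.round(C.T@(p-O),4),"F cab",np.round(C.T@np.array(s["ft_force"]),1),"w",s["grip_width"],s["gripper_force"],"q",np.round(s["q"],1))
E
python3 - <<'E'
from h import *
plan([(np.array([.40,.12,.2]),tool(35),12),(cw(-.245,.0,.066),tool(35),8)])
print(cw(-.245,.0,.066),tool(35))
E
```

```text
offset [[-0.65, -0.56, 0.06], [-0.66, -0.54, 0.1], [-0.67, -0.52, 0.14], [-0.68, -0.49, 0.18], [-0.68, -0.47, 0.22], [-0.69, -0.45, 0.26], [-0.68, -0.42, 0.3], [-0.68, -0.4, 0.34], [-0.68, -0.37, 0.37], [-0.67, -0.35, 0.41]] 
turn [[0.09, -0.48, 0.3], [0.09, -0.48, 0.3], [0.09, -0.48, 0.3], [0.09, -0.48, 0.3], [0.09, -0.48, 0.3], [0.09, -0.48, 0.3], [0.09, -0.48, 0.3], [0.09, -0.48, 0.3], [0.09, -0.48, 0.3], [0.09, -0.48, 0.3]]
offset [[-0.66, -0.32, 0.45], [-0.64, -0.3, 0.48], [-0.31, -0.35, 0.73], [-0.31, -0.35, 0.73], [-0.31, -0.35, 0.73], [-0.31, -0.35, 0.73], [-0.31, -0.35, 0.73], [-0.31, -0.35, 0.73], [-0.31, -0.35, 0.73], [-0.31, -0.35, 0.73]] 
turn [[0.09, -0.48, 0.3], [0.09, -0.48, 0.3], [0.0, 0.0, 0.0], [0.0, 0.0, 0.0], [0.0, 0.0, 0.0], [0.0, 0.0, 0.0], [0.0, 0.0, 0.0], [0.0, 0.0, 0.0], [0.0, 0.0, 0.0], [0.0, 0.0, 0.0]]
max 0.73 0.48
[ 0.46124548 -0.11421592  0.066     ] [[-0.54918134  0.74197584  0.38454091]
 [ 0.60779103  0.67042662 -0.42557986]
 [-0.57357644  0.         -0.81915204]]
```

>>> {"op": "drive_tool", "data": {"offset": [[-0.65,-0.56,0.06],[-0.66,-0.54,0.1],[-0.67,-0.52,0.14],[-0.68,-0.49,0.18],[-0.68,-0.47,0.22],[-0.69,-0.45,0.26],[-0.68,-0.42,0.3],[-0.68,-0.4,0.34],[-0.68,-0.37,0.37],[-0.67,-0.35,0.41]], "turn": [[0.09,-0.48,0.3],[0.09,-0.48,0.3],[0.09,-0.48,0.3],[0.09,-0.48,0.3],[0.09,-0.48,0.3],[0.09,-0.48,0.3],[0.09,-0.48,0.3],[0.09,-0.48,0.3],[0.09,-0.48,0.3],[0.09,-0.48,0.3]], "hand": [0,0,0,0,0,0,0,0,0,0], "newtons": 40}}

```text
time_s: 1.35
position: [0.374, 0.1822, 0.2051]
tool_rot: [[-0.631, 0.695, 0.344], [0.602, 0.719, -0.347], [-0.489, -0.012, -0.872]]
ft_force: [0.8, -0.9, 0.1]
grip_width: 0.0004
gripper_force: 0.0
```

>>> {"op": "drive_tool", "data": {"offset": [[-0.66,-0.32,0.45],[-0.64,-0.3,0.48],[-0.31,-0.35,0.73],[-0.31,-0.35,0.73],[-0.31,-0.35,0.73],[-0.31,-0.35,0.73],[-0.31,-0.35,0.73],[-0.31,-0.35,0.73],[-0.31,-0.35,0.73],[-0.31,-0.35,0.73]], "turn": [[0.09,-0.48,0.3],[0.09,-0.48,0.3],[0,0,0],[0,0,0],[0,0,0],[0,0,0],[0,0,0],[0,0,0],[0,0,0],[0,0,0]], "hand": [0,0,0,0,0,0,0,0,0,0]}}

```text
time_s: 2.6
position: [0.4643, -0.1142, 0.064]
tool_rot: [[-0.55, 0.739, 0.389], [0.608, 0.674, -0.42], [-0.572, 0.006, -0.82]]
ft_force: [0.4, -0.1, -0.1]
grip_width: -0.0
gripper_force: 0.0
```

```bash
python3 - <<'E'
from h import *
import cv2
st();print(observe()["position"])
a=get_image("top");b=get_image("side")
a=cv2.resize(a[130:280,280:420],(560,600),interpolation=cv2.INTER_CUBIC)
cv2.imwrite("pics/t1.png",a)
th=np.degrees
for th in(.6,.64,.68):
    k=np.array([-.091,.04,.072])+Ro.from_euler('z',-th).as_matrix()@np.array([-.033,-.122,0]);print(th,k,cw(*k),proj("top",cw(*k)))
E
```

```text
2.6 cab [-0.2429  0.0023  0.064 ] F cab [ 0.3  0.2 -0.1] w -4.424826136634121e-05 0.0 q [-19.8  24.4 119.6 -74.7  15.8   7.7]
[ 0.4643096  -0.11424772  0.06403003]
0.6 [-0.18712246 -0.04205774  0.072     ] [ 0.46884229 -0.18535629  0.072     ] [321.8 235.7]
0.64 [-0.190327   -0.03814823  0.072     ] [ 0.46959464 -0.18035755  0.072     ] [320.  235.4]
0.68 [-0.19337265 -0.0341137   0.072     ] [ 0.47054629 -0.1753929   0.072     ] [318.3 235.1]
```

View pics/t1.png

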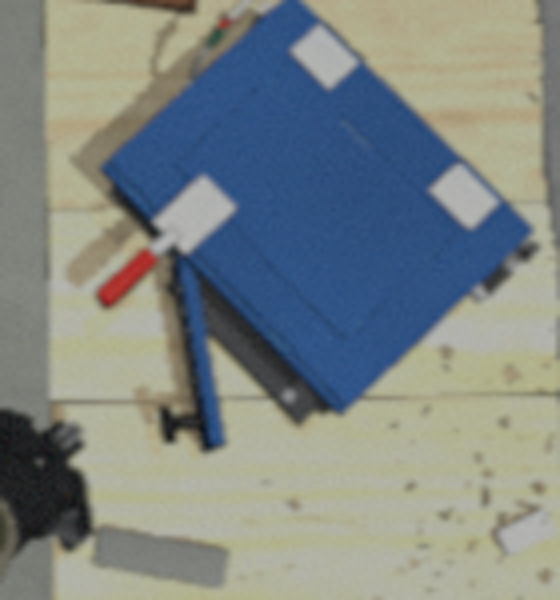

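```bash
cat >> h.py <<'E'
def knob(th,z=.068,back=.011):
    k=np.array([-.091,.04,.072])+Ro.from_euler('z',-th).as_matrix()@np.array([-.033,-.122,0]); return cw(k[0]-back,k[1],z)
E
python3 - <<'E'
from h import *
T=tool(15)
plan([(cw(-.23,-.035,.068),T,10)]+[(knob(t),T,n) for t,n in((.6,2),(.45,3),(.3,3),(.18,2))])
E
```

```text
offset [[-0.03, -0.09, 0.01], [-0.03, -0.09, 0.01], [-0.03, -0.09, 0.01], [-0.03, -0.09, 0.0], [-0.03, -0.09, 0.0], [-0.03, -0.09, 0.0], [-0.03, -0.09, 0.0], [-0.03, -0.09, -0.0], [-0.03, -0.09, -0.0], [-0.03, -0.09, -0.0]] 
turn [[0.0, 0.33, -0.0], [0.0, 0.33, -0.0], [0.0, 0.33, -0.0], [0.0, 0.33, -0.0], [0.0, 0.33, -0.0], [0.0, 0.33, -0.0], [0.0, 0.33, -0.0], [0.0, 0.33, -0.0], [0.0, 0.33, -0.0], [0.0, 0.33, -0.0]]
offset [[-0.38, -0.09, 0.1], [-0.38, -0.09, 0.1], [-0.11, -0.11, 0.03], [-0.11, -0.11, 0.03], [-0.11, -0.11, 0.03], [-0.12, -0.09, 0.03], [-0.12, -0.09, 0.03], [-0.12, -0.09, 0.03], [-0.16, -0.09, 0.04], [-0.16, -0.09, 0.04]] 
turn [[0.0, 0.0, 0.0], [0.0, 0.0, 0.0], [0.0, 0.0, 0.0], [0.0, 0.0, 0.0], [0.0, 0.0, 0.0], [0.0, 0.0, 0.0], [0.0, 0.0, 0.0], [0.0, 0.0, 0.0], [0.0, 0.0, 0.0], [0.0, 0.0, 0.0]]
max 0.38 0.33
```

>>> {"op": "drive_tool", "data": {"offset": [[-0.03,-0.09,0.01],[-0.03,-0.09,0.01],[-0.03,-0.09,0.01],[-0.03,-0.09,0],[-0.03,-0.09,0],[-0.03,-0.09,0],[-0.03,-0.09,0],[-0.03,-0.09,0],[-0.03,-0.09,0],[-0.03,-0.09,0]], "turn": [[0,0.33,0],[0,0.33,0],[0,0.33,0],[0,0.33,0],[0,0.33,0],[0,0.33,0],[0,0.33,0],[0,0.33,0],[0,0.33,0],[0,0.33,0]], "hand": [0,0,0,0,0,0,0,0,0,0]}}

```text
time_s: 3.95
position: [0.4452, -0.145, 0.0691]
tool_rot: [[-0.651, 0.738, 0.18], [0.714, 0.675, -0.187], [-0.26, 0.006, -0.966]]
ft_force: [-0.1, 0.6, 0.3]
grip_width: 0.0001
gripper_force: 0.0
```

>>> {"op": "drive_tool", "data": {"offset": [[-0.38,-0.09,0.1],[-0.38,-0.09,0.1],[-0.11,-0.11,0.03],[-0.11,-0.11,0.03],[-0.11,-0.11,0.03],[-0.12,-0.09,0.03],[-0.12,-0.09,0.03],[-0.12,-0.09,0.03],[-0.16,-0.09,0.04],[-0.16,-0.09,0.04]], "turn": [[0,0,0],[0,0,0],[0,0,0],[0,0,0],[0,0,0],[0,0,0],[0,0,0],[0,0,0],[0,0,0],[0,0,0]], "hand": [0,0,0,0,0,0,0,0,0,0]}}

```text
time_s: 5.2
position: [0.4663, -0.2265, 0.0693]
tool_rot: [[-0.649, 0.739, 0.18], [0.714, 0.674, -0.19], [-0.261, 0.005, -0.965]]
ft_force: [0.4, 0.9, -0.2]
grip_width: -0.0002
gripper_force: 0.2
```

```bash
python3 - <<'E'
from h import *
import cv2
st()
a=get_image("top")
a=cv2.resize(a[130:280,280:420],(560,600),interpolation=cv2.INTER_CUBIC)
cv2.imwrite("pics/t2.png",a)
T=tool(15)
plan([(knob(.1),T,3),(knob(0),T,4),(cw(-.130,-.082,.068),T,2)],(knob(.18),T))
E
```

```text
5.2 cab [-0.1583 -0.0715  0.0693] F cab [-0.4  0.9 -0.2] w -0.0002248447176551077 0.1592278438329231 q [-37.9  25.2 103.   -3.8  36.8 -77.5]
offset [[-0.07, -0.03, 0.02], [-0.07, -0.03, 0.02], [-0.07, -0.03, 0.02], [-0.07, -0.02, 0.02], [-0.07, -0.02, 0.02], [-0.07, -0.02, 0.02], [-0.07, -0.02, 0.02], [-0.06, -0.0, 0.02], [-0.06, -0.0, 0.02]] 
turn [[0.0, 0.0, 0.0], [0.0, 0.0, 0.0], [0.0, 0.0, 0.0], [0.0, 0.0, 0.0], [0.0, 0.0, 0.0], [0.0, 0.0, 0.0], [0.0, 0.0, 0.0], [0.0, 0.0, 0.0], [0.0, 0.0, 0.0]]
max 0.07 0.0
```

View pics/t2.png

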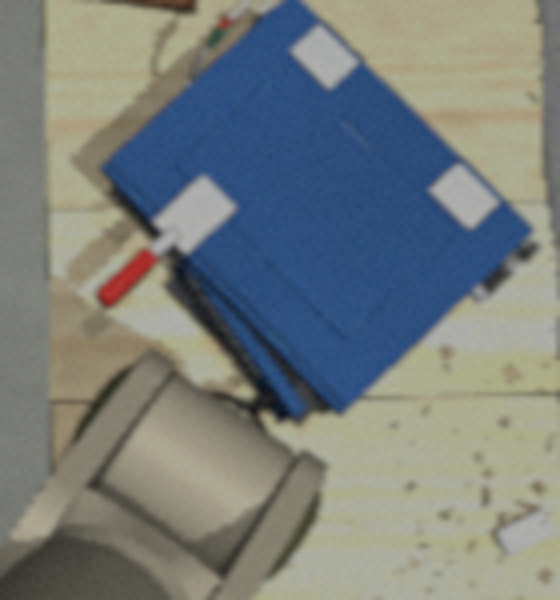

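Door is nearly shut (~0.15 rad, free edge at crop 300,415). Continue pushing over the roller.

>>> {"op": "drive_tool", "data": {"offset": [[-0.07,-0.03,0.02],[-0.07,-0.03,0.02],[-0.07,-0.03,0.02],[-0.07,-0.02,0.02],[-0.07,-0.02,0.02],[-0.07,-0.02,0.02],[-0.07,-0.02,0.02],[0,0,0],[0,0,0],[0,0,0]], "turn": [[0,0,0],[0,0,0],[0,0,0],[0,0,0],[0,0,0],[0,0,0],[0,0,0],[0,0,0],[0,0,0],[0,0,0]], "hand": [0,0,0,0,0,0,0,0,0,0]}}

```text
time_s: 6.5
position: [0.4744, -0.2447, 0.0687]
tool_rot: [[-0.65, 0.739, 0.179], [0.714, 0.674, -0.188], [-0.259, 0.005, -0.966]]
ft_force: [-3.5, 5.5, 3.3]
grip_width: -0.0002
gripper_force: 3.1
```

```bash
python3 -c "
from h import *
st()"
```

```text
6.5 cab [-0.1393 -0.0778  0.0687] F cab [-6.5  1.1  3.3] w -0.00020200468900901847 3.0734625086188316 q [-39.1  26.4 100.7  -3.1  38.  -79.2]
```

>>> {"op": "drive_tool", "data": {"offset": [[-0.04,-0.01,0.01],[-0.04,-0.01,0.01],[-0.04,-0.01,0.01],[-0.04,0,0.01],[0,0,0],[0,0,0],[0,0,0],[0,0,0],[0,0,0],[0,0,0]], "turn": [[0,0,0],[0,0,0],[0,0,0],[0,0,0],[0,0,0],[0,0,0],[0,0,0],[0,0,0],[0,0,0],[0,0,0]], "hand": [0,0,0,0,0,0,0,0,0,0]}}

```text
time_s: 7.75
position: [0.4745, -0.2457, 0.0677]
tool_rot: [[-0.653, 0.738, 0.171], [0.716, 0.675, -0.179], [-0.248, 0.005, -0.969]]
ft_force: [-16.9, 27.6, 20.1]
grip_width: -0.0005
gripper_force: 15.8
```

```bash
python3 -c "
from h import *
st()"
```

```text
7.75 cab [-0.1385 -0.0784  0.0677] F cab [-31.8   6.   20.1] w -0.0005057204582046065 15.8083026856184 q [-39.2  26.7 100.2  -2.8  38.9 -79.6]
```

```bash
python3 -c "
from h import *
T=tool(15)
plan([(cw(-.20,-.085,.075),T,4),(cw(-.23,-.04,.24),tool(5),6)])"
```

```text
offset [[0.36, -0.04, -0.14], [0.36, -0.04, -0.14], [0.36, -0.04, -0.14], [0.36, -0.04, -0.14], [-0.06, 0.19, -0.7], [-0.04, 0.19, -0.7], [-0.02, 0.19, -0.7], [0.0, 0.19, -0.7], [0.02, 0.19, -0.7], [0.04, 0.19, -0.7]] 
turn [[0.02, -0.03, 0.01], [0.02, -0.03, 0.01], [0.02, -0.03, 0.01], [0.02, -0.03, 0.01], [0.0, 0.28, 0.0], [-0.0, 0.28, 0.0], [-0.0, 0.28, -0.0], [0.0, 0.28, 0.0], [0.0, 0.28, -0.0], [-0.0, 0.28, 0.0]]
max 0.7 0.28
```

>>> {"op": "drive_tool", "data": {"offset": [[0.36,-0.04,-0.14],[0.36,-0.04,-0.14],[0.36,-0.04,-0.14],[0.36,-0.04,-0.14],[-0.06,0.19,-0.7],[-0.04,0.19,-0.7],[-0.02,0.19,-0.7],[0,0.19,-0.7],[0.02,0.19,-0.7],[0.04,0.19,-0.7]], "turn": [[0.02,-0.03,0.01],[0.02,-0.03,0.01],[0.02,-0.03,0.01],[0.02,-0.03,0.01],[0,0.28,0],[0,0.28,0],[0,0.28,0],[0,0.28,0],[0,0.28,0],[0,0.28,0]], "hand": [0,0,0,0,0,0.6,0.6,0.6,0.6,0.6]}}

```text
time_s: 9.0
position: [0.4456, -0.1557, 0.2417]
tool_rot: [[-0.666, 0.743, 0.067], [0.739, 0.669, -0.076], [-0.101, -0.001, -0.995]]
ft_force: [-0.4, 0.3, 0.1]
grip_width: 0.0509
gripper_force: 0.0
```

```bash
python3 - <<'E'
from h import *
import cv2
st()
a=get_image("top");b=get_image("side")
a=cv2.resize(a[130:280,280:420],(560,600),interpolation=cv2.INTER_CUBIC)[:,:420]
b=cv2.resize(b[170:320,260:355],(380,600),interpolation=cv2.INTER_CUBIC)
cv2.imwrite("pics/t3.png",np.hstack([a,b]))
for x,y,z in((-.141,.05,.138),(-.166,.05,.138)):
    print(proj("top",cw(x,y,z)),proj("side",cw(x,y,z)))
E
```

```text
9.0 cab [-0.2247 -0.0394  0.2417] F cab [-0.5 -0.1  0.1] w 0.050922658022319565 0.0 q [-32.8  11.2  88.2  -1.6  75.  -74.5]
[312.9 198.1] [297.8 222.5]
[306.3 204.2] [290.6 219.6]
```

View pics/t3.png

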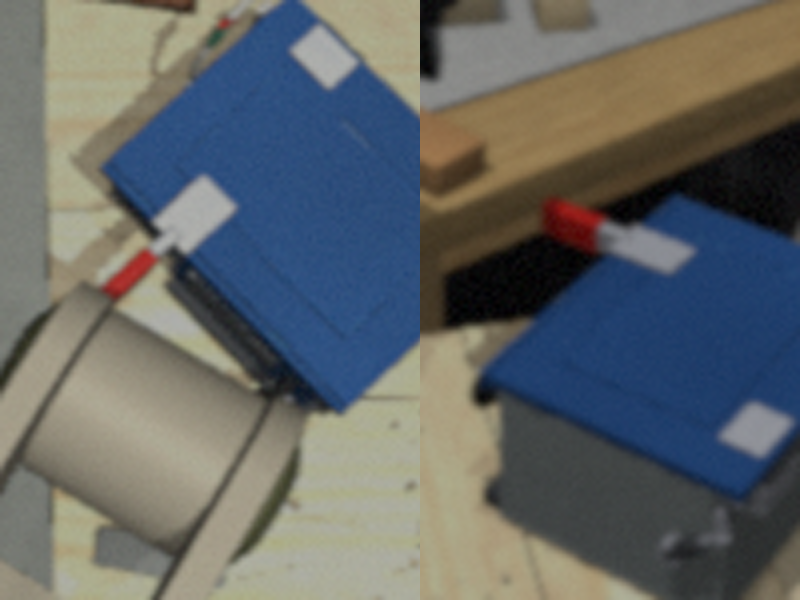

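```bash
python3 -c "
from h import *
T=tool(0)
plan([(cw(-.142,.05,.19),T,5),(cw(-.142,.05,.106),T,5)])"
```

```text
offset [[-0.38, 0.44, 0.31], [-0.38, 0.44, 0.3], [-0.39, 0.44, 0.29], [-0.4, 0.44, 0.28], [-0.4, 0.44, 0.28], [0.0, 0.0, 0.42], [0.0, 0.0, 0.42], [0.0, 0.0, 0.42], [0.0, 0.0, 0.42], [0.0, 0.0, 0.42]] 
turn [[0.0, 0.2, -0.0], [0.0, 0.2, -0.0], [0.0, 0.2, -0.0], [0.0, 0.2, -0.0], [0.0, 0.2, -0.0], [0.0, 0.0, 0.0], [0.0, 0.0, 0.0], [0.0, 0.0, 0.0], [0.0, 0.0, 0.0], [0.0, 0.0, 0.0]]
max 0.44 0.2
```

>>> {"op": "drive_tool", "data": {"offset": [[-0.38,0.44,0.31],[-0.38,0.44,0.3],[-0.39,0.44,0.29],[-0.4,0.44,0.28],[-0.4,0.44,0.28],[0,0,0.42],[0,0,0.42],[0,0,0.42],[0,0,0.42],[0,0,0.42]], "turn": [[0,0.2,0],[0,0.2,0],[0,0.2,0],[0,0.2,0],[0,0.2,0],[0,0,0],[0,0,0],[0,0,0],[0,0,0],[0,0,0]], "hand": [0.6,0.6,0.6,0.6,0.6,0.6,0.6,0.6,0.6,0.6]}}

```text
time_s: 10.35
position: [0.5645, -0.1575, 0.1012]
tool_rot: [[-0.669, 0.743, -0.004], [0.743, 0.669, 0.002], [0.004, -0.002, -1.0]]
ft_force: [0.8, -0.1, -0.6]
grip_width: 0.0509
gripper_force: 0.0
```

```bash
python3 - <<'E'
from h import *
import cv2
st()
a=get_image("top");b=get_image("side")
b=cv2.resize(b[150:270,240:380],(700,600),interpolation=cv2.INTER_CUBIC)
cv2.imwrite("pics/s4.png",b)
E
```

```text
10.35 cab [-0.1437  0.0476  0.1012] F cab [ 0.6  0.5 -0.6] w 0.05091394385770898 0.0 q [-27.1  32.3  79.3  -0.   68.6 -69.1]
```

View pics/s4.png

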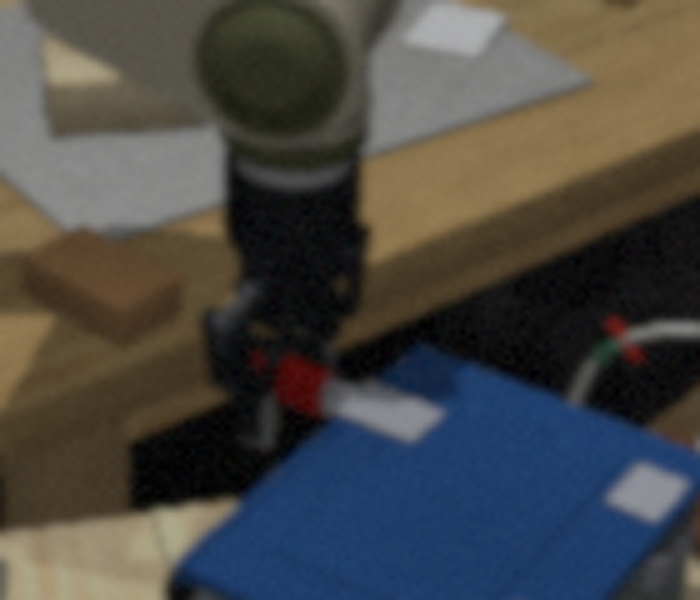

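>>> {"op": "drive_tool", "data": {"offset": [[0,0.05,-0.1],[0,0,0],[0,0,0],[0,0,0],[0,0,0],[0,0,0],[0,0,0],[0,0,0],[0,0,0],[0,0,0]], "turn": [[0,0,0],[0,0,0],[0,0,0],[0,0,0],[0,0,0],[0,0,0],[0,0,0],[0,0,0],[0,0,0],[0,0,0]], "hand": [0.6,0,0,0,0,0,0,0,0,0], "newtons": 40}}

```text
time_s: 11.7
position: [0.5686, -0.1542, 0.1076]
tool_rot: [[-0.67, 0.742, 0.003], [0.742, 0.67, 0.004], [0.001, 0.004, -1.0]]
ft_force: [12.2, 10.6, 1.4]
grip_width: 0.0143
gripper_force: 45.7
```

```bash
python3 -c "
from h import *
st()"
```

```text
11.7 cab [-0.1434  0.0529  0.1076] F cab [ 0.3 16.2  1.4] w 0.014334348356190935 45.72467029094696 q [-26.8  32.1  78.6   0.3  69.3 -69. ]
```

```bash
cat >> h.py <<'E'
A0=np.degrees(np.arctan2(.0113,.2284))
def lid(a,r=.2287,y=.053):
    t=np.radians(a+A0); return cw(.085-r*np.cos(t),y,.115+r*np.sin(t)-.0187)
def lang():
    q=C.T@(np.array(observe()["position"])-O)-[.085,0,.115-.0187]; print("lid deg",np.degrees(np.arctan2(q[2],-q[0]))-A0,"r",np.hypot(q[0],q[2]))
E
python3 -c "
from h import *
T=tool(0)
a=np.r_[3:36.1:11j][1:] 
plan([(lid(0),T,1)]+[(lid(x),T,1) for x in (1,3,5.5,8,11,14,17,20,23)],(cw(-.1434,.050,.1076),T))"
```

```text
offset [[0.0, 0.08, -0.0], [-0.01, 0.0, -0.1], [-0.02, 0.0, -0.2], [-0.03, -0.0, -0.25], [-0.04, -0.0, -0.25], [-0.06, 0.0, -0.29], [-0.08, -0.0, -0.29], [-0.09, 0.0, -0.28], [-0.11, -0.0, -0.28], [-0.12, 0.0, -0.27]] 
turn [[0.0, 0.0, 0.0], [0.0, 0.0, 0.0], [0.0, 0.0, 0.0], [0.0, 0.0, 0.0], [0.0, 0.0, 0.0], [0.0, 0.0, 0.0], [0.0, 0.0, 0.0], [0.0, 0.0, 0.0], [0.0, 0.0, 0.0], [0.0, 0.0, 0.0]]
max 0.29 0.0
```

>>> {"op": "drive_tool", "data": {"offset": [[0,0.08,0],[-0.01,0,-0.1],[-0.02,0,-0.2],[-0.03,0,-0.25],[-0.04,0,-0.25],[-0.06,0,-0.29],[-0.08,0,-0.29],[-0.09,0,-0.28],[-0.11,0,-0.28],[-0.12,0,-0.27]], "turn": [[0,0,0],[0,0,0],[0,0,0],[0,0,0],[0,0,0],[0,0,0],[0,0,0],[0,0,0],[0,0,0],[0,0,0]], "hand": [0,0,0,0,0,0,0,0,0,0]}}

```text
time_s: 12.95
position: [0.5839, -0.1709, 0.1956]
tool_rot: [[-0.669, 0.743, -0.004], [0.743, 0.669, 0.002], [0.004, -0.002, -1.0]]
ft_force: [1.2, -3.6, -6.6]
grip_width: 0.0142
gripper_force: 44.2
```

```bash
python3 -c "
from h import *
st();lang()
T=tool(0)
plan([(lid(x),T,1) for x in (25.5,28,30.5,33,35.5,38,39.5,41,42,42)],(lid(23),T))"
```

```text
12.95 cab [-0.1207  0.053   0.1956] F cab [ 3.5 -1.5 -6.6] w 0.014199081207782538 44.18758749961853 q [-27.4  29.3  67.8  -0.   83.2 -69.4]
lid deg 22.946768003404713 r 0.2283831522867796
offset [[-0.11, 0.0, -0.22], [-0.12, -0.0, -0.22], [-0.13, 0.0, -0.21], [-0.14, 0.0, -0.21], [-0.15, 0.0, -0.2], [-0.16, -0.0, -0.19], [-0.1, 0.0, -0.11], [-0.1, -0.0, -0.11], [-0.07, 0.0, -0.07], [0.0, 0.0, 0.0]] 
turn [[0.0, 0.0, 0.0], [0.0, 0.0, 0.0], [0.0, 0.0, 0.0], [0.0, 0.0, 0.0], [0.0, 0.0, 0.0], [0.0, 0.0, 0.0], [0.0, 0.0, 0.0], [0.0, 0.0, 0.0], [0.0, 0.0, 0.0], [0.0, 0.0, 0.0]]
max 0.22 0.0
```

Good tracking; on.

>>> {"op": "drive_tool", "data": {"offset": [[-0.11,0,-0.22],[-0.12,0,-0.22],[-0.13,0,-0.21],[-0.14,0,-0.21],[-0.15,0,-0.2],[-0.16,0,-0.19],[-0.1,0,-0.11],[-0.1,0,-0.11],[-0.07,0,-0.07],[0,0,0]], "turn": [[0,0,0],[0,0,0],[0,0,0],[0,0,0],[0,0,0],[0,0,0],[0,0,0],[0,0,0],[0,0,0],[0,0,0]], "hand": [0,0,0,0,0,0,0,0,0,0]}}

```text
time_s: 14.2
position: [0.613, -0.2029, 0.2565]
tool_rot: [[-0.669, 0.743, -0.004], [0.743, 0.669, 0.002], [0.004, -0.002, -1.0]]
ft_force: [-2.3, -3.1, -4.2]
grip_width: 0.0145
gripper_force: 47.0
```

```bash
python3 - <<'E'
from h import *
import cv2
st();lang()
T=tool(0)
plan([(lid(x),T,1) for x in (43,44,45,46,47,48,49,50,50,50)],(lid(42),T))
b=get_image("side")
cv2.imwrite("pics/s5.png",cv2.resize(b[130:270,240:400],(686,600),interpolation=cv2.INTER_CUBIC))
E
```

```text
14.2 cab [-0.0774  0.0532  0.2565] F cab [ 0.7 -3.8 -4.2] w 0.014450460875113678 46.98527991771698 q [-28.8  31.2  54.3  -0.   94.7 -70.8]
lid deg 41.780012090282554 r 0.22813666674977684
offset [[-0.07, 0.0, -0.07], [-0.07, -0.0, -0.07], [-0.07, 0.0, -0.07], [-0.07, -0.0, -0.07], [-0.08, 0.0, -0.07], [-0.08, -0.0, -0.06], [-0.08, 0.0, -0.06], [-0.08, -0.0, -0.06], [0.0, 0.0, 0.0], [0.0, 0.0, 0.0]] 
turn [[0.0, 0.0, 0.0], [0.0, 0.0, 0.0], [0.0, 0.0, 0.0], [0.0, 0.0, 0.0], [0.0, 0.0, 0.0], [0.0, 0.0, 0.0], [0.0, 0.0, 0.0], [0.0, 0.0, 0.0], [0.0, 0.0, 0.0], [0.0, 0.0, 0.0]]
max 0.08 0.0
```

View pics/s5.png

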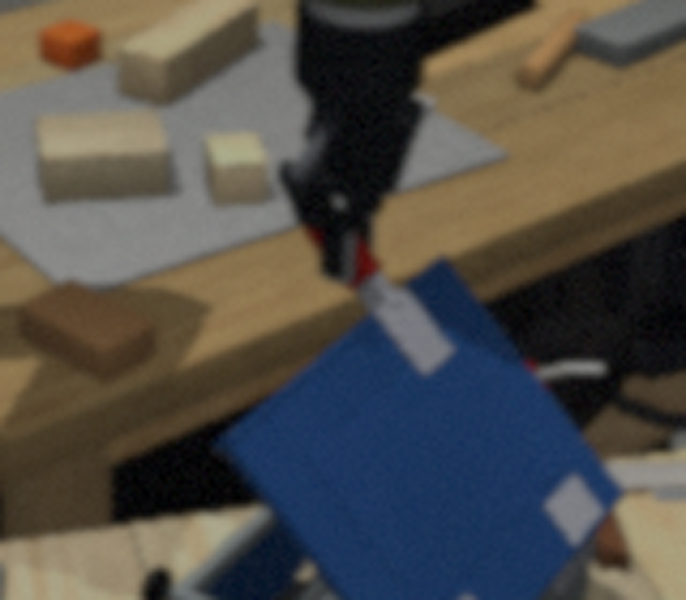

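>>> {"op": "drive_tool", "data": {"offset": [[-0.07,0,-0.07],[-0.07,0,-0.07],[-0.07,0,-0.07],[-0.07,0,-0.07],[-0.08,0,-0.07],[-0.08,0,-0.06],[-0.08,0,-0.06],[-0.08,0,-0.06],[0,0,0],[0,0,0]], "turn": [[0,0,0],[0,0,0],[0,0,0],[0,0,0],[0,0,0],[0,0,0],[0,0,0],[0,0,0],[0,0,0],[0,0,0]], "hand": [0,0,0,0,0,0,0,0,0,0]}}

```text
time_s: 15.5
position: [0.6293, -0.2208, 0.2777]
tool_rot: [[-0.669, 0.743, -0.003], [0.743, 0.669, 0.001], [0.003, -0.002, -1.0]]
ft_force: [-1.3, -4.3, -5.1]
grip_width: 0.0144
gripper_force: 47.9
```

```bash
python3 - <<'E'
from h import *
import cv2
st();lang()
T=tool(0)
print("picture at 41.8: corners FL (343.8,191.1) FR (290.8,233.1)")
for a in (36,39,42,45):
    t=np.radians(a);f=lambda y:cw(.085-.186*np.cos(t)+.012*np.sin(t)*1,y,.115+.186*np.sin(t)+.012*np.cos(t))
    print(a,proj("side",f(.12)),proj("side",f(-.12)))
plan([(lid(x),T,1) for x in (49.3,48.4,47.4,46.4,45.4,44.3,43.2,42.1,41,40)],(lid(50),T))
plan([(lid(x),T,1) for x in (39.3,38.6,37.9,37.3,36.8,36.4,36,36,36,36)],(lid(40),T))
b=get_image("side")
cv2.imwrite("pics/s6.png",cv2.resize(b[130:270,240:400],(686,600),interpolation=cv2.INTER_CUBIC))
E
```

```text
15.5 cab [-0.0533  0.0532  0.2777] F cab [ 2.4 -3.8 -5.1] w 0.014384482874805642 47.88077473640442 q [-29.5  33.2  47.3  -0.   99.6 -71.5]
lid deg 49.84240649429427 r 0.22807868246750426
picture at 41.8: corners FL (343.8,191.1) FR (290.8,233.1)
36 [337.9 191.9] [287.7 233.9]
39 [340.2 190.3] [289.9 232.4]
42 [342.6 188.8] [292.4 230.9]
45 [345.1 187.5] [295.  229.7]
offset [[0.06, 0.0, 0.04], [0.07, 0.0, 0.06], [0.08, -0.0, 0.06], [0.08, -0.0, 0.06], [0.08, 0.0, 0.07], [0.08, -0.0, 0.07], [0.08, 0.0, 0.08], [0.08, 0.0, 0.08], [0.08, -0.0, 0.08], [0.07, 0.0, 0.07]] 
turn [[0.0, 0.0, 0.0], [0.0, 0.0, 0.0], [0.0, 0.0, 0.0], [0.0, 0.0, 0.0], [0.0, 0.0, 0.0], [0.0, 0.0, 0.0], [0.0, 0.0, 0.0], [0.0, 0.0, 0.0], [0.0, 0.0, 0.0], [0.0, 0.0, 0.0]]
max 0.08 0.0
offset [[0.05, -0.0, 0.05], [0.05, 0.0, 0.05], [0.05, -0.0, 0.05], [0.04, 0.0, 0.05], [0.03, 0.0, 0.04], [0.03, -0.0, 0.03], [0.03, 0.0, 0.03], [0.0, 0.0, 0.0], [0.0, 0.0, 0.0], [0.0, 0.0, 0.0]] 
turn [[0.0, 0.0, 0.0], [0.0, 0.0, 0.0], [0.0, 0.0, 0.0], [0.0, 0.0, 0.0], [0.0, 0.0, 0.0], [0.0, 0.0, 0.0], [0.0, 0.0, 0.0], [0.0, 0.0, 0.0], [0.0, 0.0, 0.0], [0.0, 0.0, 0.0]]
max 0.05 0.0
```

View pics/s6.png

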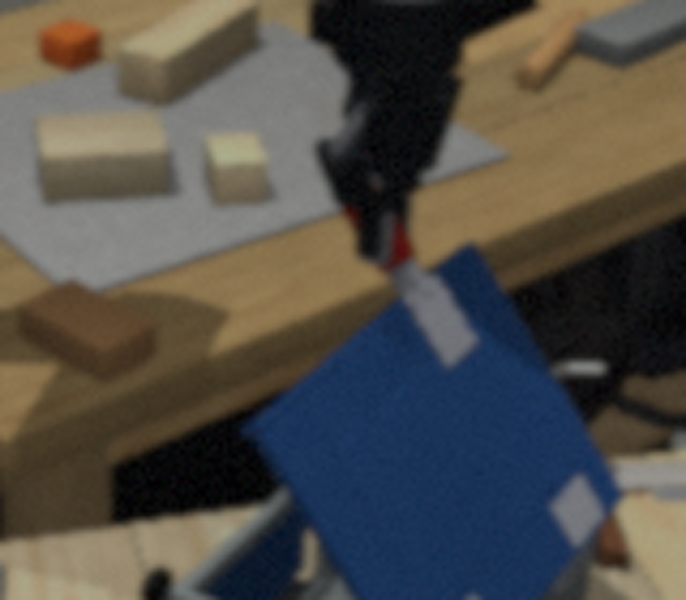

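>>> {"op": "drive_tool", "data": {"offset": [[0.06,0,0.04],[0.07,0,0.06],[0.08,0,0.06],[0.08,0,0.06],[0.08,0,0.07],[0.08,0,0.07],[0.08,0,0.08],[0.08,0,0.08],[0.08,0,0.08],[0.07,0,0.07]], "turn": [[0,0,0],[0,0,0],[0,0,0],[0,0,0],[0,0,0],[0,0,0],[0,0,0],[0,0,0],[0,0,0],[0,0,0]], "hand": [0,0,0,0,0,0,0,0,0,0]}}

```text
time_s: 16.8
position: [0.6092, -0.1987, 0.2523]
tool_rot: [[-0.669, 0.743, 0.0], [0.743, 0.669, -0.002], [-0.001, -0.001, -1.0]]
ft_force: [-1.5, -6.3, -0.9]
grip_width: 0.0145
gripper_force: 47.7
```

>>> {"op": "drive_tool", "data": {"offset": [[0.05,0,0.05],[0.05,0,0.05],[0.05,0,0.05],[0.04,0,0.05],[0.03,0,0.04],[0.03,0,0.03],[0.03,0,0.03],[0,0,0],[0,0,0],[0,0,0]], "turn": [[0,0,0],[0,0,0],[0,0,0],[0,0,0],[0,0,0],[0,0,0],[0,0,0],[0,0,0],[0,0,0],[0,0,0]], "hand": [0,0,0,0,0,0,0,0,0,0]}}

```text
time_s: 18.05
position: [0.6017, -0.1904, 0.2402]
tool_rot: [[-0.669, 0.743, -0.0], [0.743, 0.669, -0.001], [-0.001, -0.001, -1.0]]
ft_force: [-1.0, -6.7, -2.0]
grip_width: 0.0142
gripper_force: 47.0
```

```bash
python3 - <<'E'
from h import *
import cv2
st();lang();print(np.abs(observe()["qvel"]).max())
b=get_image("side")
cv2.imwrite("pics/s7.png",cv2.resize(b[130:270,240:400],(686,600),interpolation=cv2.INTER_CUBIC))
E
```

```text
18.05 cab [-0.0943  0.0531  0.2402] F cab [ 4.3 -5.3 -2. ] w 0.014196535588102837 46.95476710796356 q [-28.3  29.9  59.3  -0.1  90.8 -70.3]
lid deg 35.91541730050271 r 0.2298506092053823
0.06157865319543973
```

View pics/s7.png

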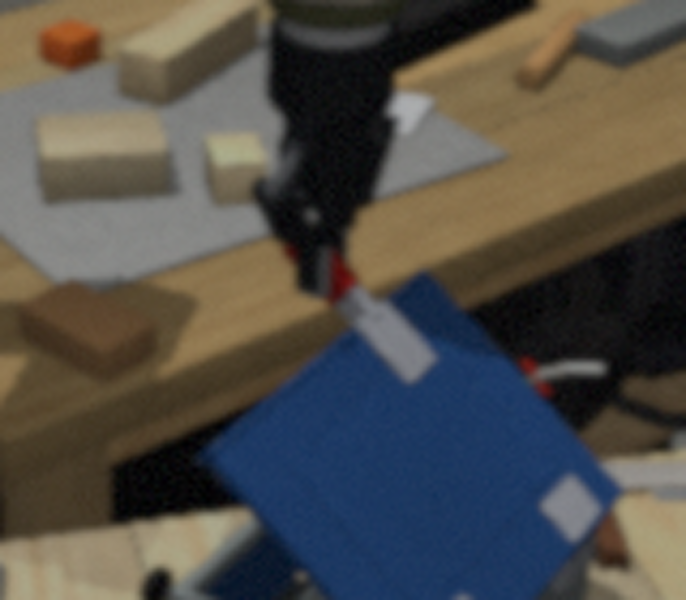

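The lid is held at about 36°, just below the pin (red pin visible at 530,370, with the lid edge at the green band). It is steady and gripped, and the door was seen shut earlier, so I'm handing it in.

```bash
python3 -c "
from rig import *
print(env.close_job())"
```

```text
the job is handed in; nothing more can be done
None
```

The job is handed in at about 18 s: I pushed the door to its firm stop, lifted the lid to about 50°, eased it back, and the arm is still holding it by the lever at about 36°; nothing else was touched. The lid angles come from the arm's position, and camera views agreed to within a couple of degrees.

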